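Roll down the sill cover sections

TASK

Take the red-handled hand roller from its grey holder and roll its wheel along the row of six black clip-on cover sections on the blue sill, pressing firmly but never harder than about 24 N, until every section is seated fully down on its rail. Press only with the roller, never with the gripper. Then stand the roller upright in its holder again and let go, without disturbing the black cup, the steel ring and the white jar that stand at the sides of the sill.

Things in the scene. Friction and masses are not known exactly. Their poses are not given: they have to be found in the camera images.
- strip_mid (a point): Middle of the strip, at its top face when fully seated, 62 mm above the table; z up. The strip is six rigid black sections along this y axis, centres at y = -90, -54, -18, 18, 54, 90 mm (sec1 to sec6), each 35 mm long, 18 wide, 10 tall, at first up to 4 mm higher than seated. All nominal: the rail lies up to 8 mm higher or lower and slopes along y by up to 0.07 rad, not shown in this pose: feel it.
- sec1 (a joint): how far cover section sec1 is pressed down, m: 0 to 0.001 at the start, 0.004 = fully seated on the rail. Friction fit: needs 7 to 10 N of downward push, stays where it is left; each section moves by itself.
- sec2 (a joint): how far cover section sec2 is pressed down, m: 0 to 0.001 at the start, 0.004 = fully seated on the rail. Friction fit: needs 7 to 10 N of downward push, stays where it is left; each section moves by itself.
- sec3 (a joint): how far cover section sec3 is pressed down, m: 0 to 0.001 at the start, 0.004 = fully seated on the rail. Friction fit: needs 7 to 10 N of downward push, stays where it is left; each section moves by itself.
- sec4 (a joint): how far cover section sec4 is pressed down, m: 0 to 0.001 at the start, 0.004 = fully seated on the rail. Friction fit: needs 7 to 10 N of downward push, stays where it is left; each section moves by itself.
- sec5 (a joint): how far cover section sec5 is pressed down, m: 0 to 0.001 at the start, 0.004 = fully seated on the rail. Friction fit: needs 7 to 10 N of downward push, stays where it is left; each section moves by itself.
- sec6 (a joint): how far cover section sec6 is pressed down, m: 0 to 0.001 at the start, 0.004 = fully seated on the rail. Friction fit: needs 7 to 10 N of downward push, stays where it is left; each section moves by itself.
- roller_grip (a point): Middle of the hand roller's red upright handle, 24 x 24 mm, reaching 30 mm above and 38 mm below this point. z up the handle, x along the wheel's axle, y the rolling direction. Below the handle an aluminium head (50 mm in x, 64 in y, 14 tall; flat underside 52 mm below this point), then the wheel, 40 mm diameter, 20 wide, its lowest point 104 mm below this point.
- roller_wheel (a joint): turn of the roller's wheel about its axle, rad, 0 at the start; it turns freely and about 9 rad are rolled from the middle of sec1 to the middle of sec6
- holder_top (a point): Centre of the mouth of the grey holder (fixed), 55 mm above the table; z up. Pocket 38 mm in x, 50 in y, walls 14 to 16 mm thick: the roller's wheel hangs in it with 5 mm play each side and the head rests on the rim, the grip point then 52 mm above this point. The roller stands there at the start, axes along the holder's; it may go back either way round.
- sill: Blue sill (fixed), 130 x 270 x 35 mm tall, that carries the aluminium rail and the black sections. The rail is on levelling shims, so its height is up to 8 mm off either way and its ends up to 8 mm higher or lower than its middle. Origin at the underside, 25 mm in +x from the strip's middle; flat behind the strip but for three 5 mm screw heads and a low strip at the back edge.
- roller: The hand roller as a whole, about 0.34 kg; origin at the wheel's lowest point, axes as roller_grip. The wheel is sprung: under load it yields up into the head by 1 mm per 6 N, 6 mm at most; beyond that it is solid.
- cup_a: Bystander, leave alone: black printed cup, 60 mm wide, 70 tall; origin at its underside
- collar: Bystander, leave alone: steel ring, 48 mm across, 16 tall; origin at its underside
- jar: Bystander, leave alone: white jar with blue cap, 50 mm wide, 70 tall; origin at its underside
Mind the look-alikes: they are no part of the job. Leave any orange or turquoise look-alike of the part that bears holder_top alone. What is shaped like the roller but turquoise is not meant.

How it is judged:
On the way, in this order (a step that is already met when the one before it is completed fails the run):
1. the roller is lifted out of its holder (z of roller_grip in the frame of holder_top above 0.09 m), for 0.1 s.
2. the wheel has rolled (turned 5 rad or more either way) and all six sections are seated (pressed down 3.1 mm or more of 4) (value of joint each of sec1, sec2, sec3, sec4, sec5, sec6 above 0.0031 m and (value of joint roller_wheel above 5 rad or value of joint roller_wheel below -5 rad)), for 0.2 s.
At the end, for the whole second after the job is handed in: All six sections pressed down 3.1 mm or more of 4; the roller at rest upright (within 0.08 rad) in its holder, its head resting on the rim (grip point 48 to 55 mm above the mouth and within 12 mm of its centre), released (value of joint each of sec1, sec2, sec3, sec4, sec5, sec6 above 0.0031 m and horizontal distance between roller_grip and holder_top below 0.012 m and z of roller_grip in the frame of holder_top between 0.048 and 0.055 m and angle between roller's own z axis and vertical below 0.08 rad and linear speed of roller below 0.02 m/s); the robot touches nothing.
It fails at once if the roller presses the strip or sill with more than 24 N (contact force between roller and sill above 24 N).
It fails at once if the gripper or arm presses on the strip or sill (over 2 N) (contact force between any of the fingers, the arm and sill above 2 N).
It fails at once if the cup, the ring or the jar at the sides is moved by more than 20 mm (distance of any of cup_a, collar, jar from where it was at the start of the episode above 0.02 m).
It also fails if it takes over 72 s, if anything falls off the work surface, if the arm or the gripper's body presses on something with over 40 N, if the wrist force passes 120 N, or if a joint passes its speed limit or range.

ROBOT

A 6-joint arm with a two-finger parallel gripper is mounted at the origin on the work surface. World frame = base frame: x ahead of the robot, y to its left, z up, the work surface at z = 0. Lengths are in m, angles in rad, forces in N, time in s.
With the tool pointing down it reaches from about 0.425 to 0.95 m from the base axis. Payload 3.5 kg.
Tool frame: the origin (TCP) lies midway between the tips of the shut fingers; the grasp point (between the pads) lies 19 mm behind it (ctrl.pinch_z is the distance from the TCP to the grasp point, in m); z points along the fingers, y is the line along which they close (so a half turn about z gives the same grasp; the last joint's range is limited). The gripper opens to 85 mm and grips with 20 to 120 N. Pads are 22 mm wide; open, the fingers measure 114 mm over their backs; the gripper's body (76 mm by 85 mm) begins 54 mm behind the grasp point. The pads swing forward as they close: fully open they stand 13 mm farther back than shut.
Start: joints at [0.975, 0.286, 1.577, -0, 1.279, -0.15], TCP at [0.291, 0.609, 0.231] pointing down, gripper open.
Joint ranges: [-2.77, 2.77], [-0.9, 2.22], [0.21, 2.48], [-1.53, 4.67], [0.24, 2.81], [-2.84, 2.84]. Speed limits (rad/s): [2.79, 2.79, 3.14, 3.14, 3.14, 3.14].

INTERFACE

Orientations are given as a unit quaternion [x, y, z, w].
In Python, from plant import get_state, viewer, sign_off, ctrl gives the robot as it stands. The module is installed in compiled form; this text tells all that it offers.
- The arm moves only by the shell command python3 -m handwheel 'ROWS' [FORCE]. ROWS is JSON, a list that holds one entry, the list of rows, each a list of 5 numbers: the finger opening in m, from 0 to 0.0854, then the shift along the tool's x, y, z in m, then the turn about the tool's z in degrees. In form: [[[claw, x, y, z, spin], ...]]. A call has 1 to 12 rows; each row shifts and turns the commanded pose from where the row before left it, along the tool's axes as they then stand; what a row does not reach is not made up. A row lasts 1/12 s, in which the tool goes at most 41.7 mm and 7.16 degrees, less where a joint would pass 70% of its speed; a pose out of reach is approached as far as the arm can. A call is refused whole if a number of a shift passes 0.0417 or a number of a turn 7.16, either way. A call with a gripper value outside its range is refused whole. The fingers move at their own pace and stop on an object; FORCE is the grip in N (left out, the last holds). Time passes only in rows, so rows that do not move let the fingers close. It gives the time, the measured TCP pose, the force, the opening and the grip force at its end, in the units of the state.
- get_state(): the state, without advancing time (a new reading comes with each control period).
- viewer.read_camera(name): name is "scene" or "top"; returns the picture (400x640x3 uint8, blue, green, red); there is no depth.
- viewer.camera_params(name): a dict with "fov_y" (degrees; the focal length in pixels is half the picture's height over the tangent of half this angle, whatever the lens; pixels are square), "cx", "cy" (the principal point, pixels), "k1" (the pictures are not rectified: a ray, as slopes to the right and down, at radius r is drawn at 1 + k1 r^2 times it, then the intrinsics apply), "xyz" and "attitude" of the camera in the world. Camera axes: x right, y up, looking along -z (the intrinsics and any distortion apply to the point x, -y, -z); pixel columns grow to the right and rows downward; lengths in m; the calibration is good to about 2 mm. A picture is of the moment at which its call begins. camera_params takes no time and is no camera call.
- sign_off(): hands the job in; it is judged then, once.
Trained networks look in the newest picture that a camera, given by its name, has taken for a name from the list of things; names that differ only in an ending like _2 or _b are one class to them, and where a whole thing is asked for, a point or a joint stands for the part that bears it (a point fixed in the world has none). Each returns a list of dicts, best first, with "confidence" (0 to 1); they miss things now and then, are a little off and sometimes report something else, mostly with a low value. They report only what shows in the picture. A call takes as long as a camera call. They do not tell look-alikes from the thing itself.
- viewer.look_for(camera, name): "extent" ([left, top, width, height] as shares, 0 to 1, of the picture: columns of its width, rows of its height, round what is visible of it).
- viewer.outline_of(camera, name): "mask" (400x640 bool, what is visible of it) and "extent" ([left, top, width, height] as shares, 0 to 1, of the picture: columns of its width, rows of its height, round what is visible of it).
- viewer.pinpoint(camera, name): "xy" ([column, row] as shares, 0 to 1, of the picture: columns of its width, rows of its height: a listed point, or the origin of a listed thing).
The state is a dict: "time": time; "qpos": joint angles; "dq": joint speeds; "joint_efforts": joint torques, N m; "eef_pos": TCP position; "tcp_rot": TCP orientation; "contact_force": force on the tool from outside, world axes, zero at the start; "wrist_torque": the same for the moment, N m; "opening": opening from 0.0 (shut) to 1.0 (fully open); "finger_force": force on a finger pad.
Only numpy, scipy, OpenCV 4.12 (cv2) and the standard library are available. Lean on these libraries where they do the work, as an engineer would, in place of code of your own. Each camera call takes 0.05 s, during which the arm holds its last target. There are 200 camera calls.

## Working session

There is one attempt and no reset: what is moved stays moved. The work goes in short steps, Python scripts to look and compute and a shell command to move; the robot and the scene stay as the last step left them, time stands still between calls to the robot, and variables do not carry over. Pictures are saved under pics/ and viewed, at most 10 in all, crops included, and the job is handed in when it is done.

```bash
mkdir -p pics; cat > h.py <<'E'
import numpy as np, cv2
from scipy.spatial.transform import Rotation as R
from plant import get_state, viewer, sign_off, ctrl
def ray(cam,u,v):
    p=viewer.camera_params(cam); f=200/np.tan(np.radians(p["fov_y"])/2)
    d=np.array([(u-p["cx"])/f,(v-p["cy"])/f]); s=d.copy()
    for _ in range(20): s=d/(1+p["k1"]*(s@s))
    return np.array(p["xyz"]),R.from_quat(p["attitude"]).apply([s[0],-s[1],-1])
def at(cam,u,v,z):
    o,d=ray(cam,u,v); return o+d*(z-o[2])/d[2]
def proj(cam,P):
    p=viewer.camera_params(cam); f=200/np.tan(np.radians(p["fov_y"])/2)
    q=R.from_quat(p["attitude"]).inv().apply(np.array(P)-p["xyz"]); s=np.array([q[0],-q[1]])/-q[2]
    return s*(1+p["k1"]*(s@s))*f+[p["cx"],p["cy"]]
E
python3 - <<'E'
from h import *
for c in("scene","top"):
    cv2.imwrite(f"pics/{c}0.png",viewer.read_camera(c)); print(c,viewer.camera_params(c))
    for n in ("roller_grip","holder_top","strip_mid","cup_a","collar","jar"):
        for r in viewer.pinpoint(c,n)[:3]:
            u,v=r["xy"][0]*640,r["xy"][1]*400
            z=dict(roller_grip=.107,holder_top=.055,strip_mid=.062).get(n,0)
            print(n,round(r["confidence"],2),round(u),round(v),at(c,u,v,z).round(3))
s=get_state();print(s["eef_pos"],s["tcp_rot"],s["contact_force"],ctrl.pinch_z)
E
```

```text
scene {'fov_y': 49.81759565663643, 'cx': 323.919184939727, 'cy': 201.77192743004807, 'k1': -0.1090594739711977, 'xyz': array([1.23894544, 0.43503956, 0.76452471]), 'attitude': array([0.21362688, 0.35683967, 0.77822505, 0.47052607])}
roller_grip 0.77 434 215 [0.494 0.321 0.107]
roller_grip 0.56 497 239 [0.504 0.467 0.107]
holder_top 0.89 365 298 [0.738 0.262 0.055]
holder_top 0.84 465 194 [0.319 0.361 0.055]
holder_top 0.61 431 231 [0.49  0.322 0.055]
strip_mid 0.67 304 199 [0.535 0.004 0.062]
strip_mid 0.18 220 171 [ 0.537 -0.258  0.062]
cup_a 0.65 216 172 [ 0.484 -0.328  0.   ]
collar 0.68 411 278 [ 0.6    0.318 -0.   ]
collar 0.19 299 216 [ 0.537 -0.011  0.   ]
jar 0.87 194 203 [ 0.626 -0.292  0.   ]
jar 0.56 303 219 [0.543 0.004 0.   ]
top {'fov_y': 51.57152257380719, 'cx': 324.1947506596234, 'cy': 192.97040247414498, 'k1': 0.0068725368008443165, 'xyz': array([0.29709476, 0.08028925, 1.25196687]), 'attitude': array([-0.07256002,  0.07352429,  0.7226255 , -0.68347758])}
roller_grip 0.68 184 215 [0.496 0.466 0.107]
roller_grip 0.64 234 217 [0.484 0.327 0.107]
holder_top 0.88 228 276 [0.323 0.358 0.055]
holder_top 0.83 237 221 [0.48  0.331 0.055]
holder_top 0.82 257 134 [0.742 0.266 0.055]
strip_mid 0.56 351 203 [ 0.512 -0.005  0.062]
cup_a 0.89 457 214 [ 0.471 -0.331  0.   ]
collar 0.67 245 183 [0.604 0.316 0.   ]
collar 0.34 234 216 [0.503 0.35  0.   ]
jar 0.72 443 168 [ 0.617 -0.302  0.   ]
[0.29101641 0.60905038 0.23137749] [2.21060731e-01 9.75260043e-01 4.33905055e-05 9.95378901e-06] [-0.3414667   0.11204096  0.76754613] 0.0187
```

```bash
python3 - <<'E'
from h import *
a=cv2.imread("pics/scene0.png");b=cv2.imread("pics/top0.png")
cv2.imwrite("pics/crop.png",cv2.resize(a[150:340,180:540],None,fx=2.2,fy=2.2))
cv2.imwrite("pics/cropt.png",cv2.resize(b[100:300,160:480],None,fx=2.5,fy=2.5))
E
```

```text
(no output)
```

View pics/crop.png

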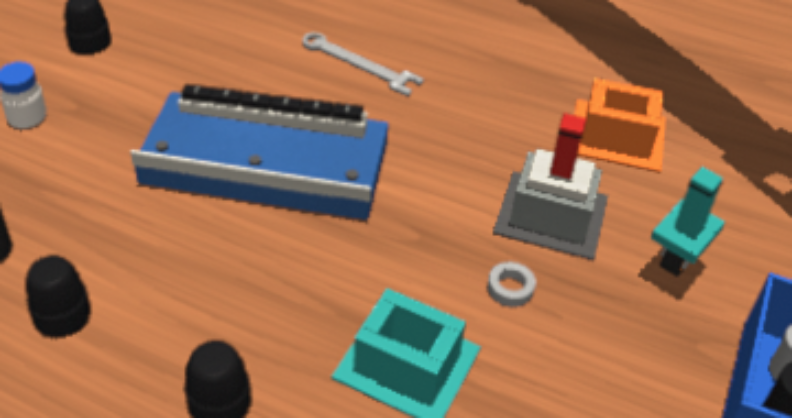

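View pics/cropt.png

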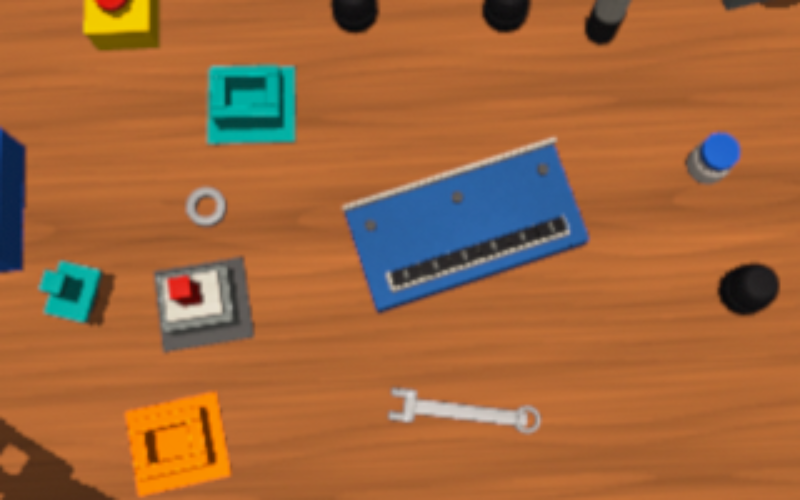

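The red roller at scene (434,215), standing in the grey holder (431,231), is the one meant. Turquoise roller (497,239), turquoise holder (365,298) and orange holder (465,194) are look-alikes. The black strip runs through top (316,213) to (387,190). Next I fit box models to the colour masks in both views.

```bash
cat > fit.py <<'E'
from h import *
from scipy.optimize import differential_evolution as DE
S=4
def sil(cam,corners):
    p=viewer.camera_params(cam)
    q=np.array([proj(cam,c) for c in corners])
    m=np.zeros((400*S,640*S),np.uint8)
    cv2.fillConvexPoly(m,cv2.convexHull(((q+.5)*S).astype(np.int32)),1); return m
def box(c,yaw,sl,lx,ly,z0,z1):
    Rz=R.from_euler("zx",[yaw,sl]).as_matrix()
    return [np.array(c)+Rz@[sx*lx/2,sy*ly/2,z] for sx in(-1,1) for sy in(-1,1) for z in(z0,z1)]
def iou(a,b): return (a&b).sum()/max(1,(a|b).sum())
def mask(cam,img,fn,roi):
    h=cv2.cvtColor(img,cv2.COLOR_BGR2HSV).astype(int); m=fn(h).astype(np.uint8)
    z=np.zeros_like(m); x0,y0,x1,y1=roi; z[y0:y1,x0:x1]=m[y0:y1,x0:x1]
    return cv2.resize(z,None,fx=S,fy=S,interpolation=cv2.INTER_NEAREST)
E
python3 - <<'E'
from fit import *
im={c:cv2.imread(f"pics/{c}0.png") for c in("scene","top")}
for c in im: print(c,[ (n,at(c,*p,0).round(3)) for n,p in ()])
red=lambda h:((h[...,0]<6)|(h[...,0]>174))&(h[...,1]>170)&(h[...,2]>70)
whi=lambda h:(h[...,1]<45)&(h[...,2]>185)
blk=lambda h:(h[...,2]<75)
ro=dict(scene=(405,195,460,270),top=(215,195,265,245)); rs=dict(scene=(255,185,355,225),top=(305,180,400,222))
M={k:{c:mask(c,im[c],f,r[c]) for c in im} for k,f,r in(("red",red,ro),("whi",whi,ro),("blk",blk,rs))}
for k in M:
    for c in im:
        print(k,c,M[k][c].sum()/S/S)
M["blk"]={c:cv2.morphologyEx(m,3,np.ones((13,13),np.uint8)) for c,m in M["blk"].items()}
def cr(p):
    s=0
    for c in im:
        h=sil(c,box([p[0],p[1],.107],p[2],0,.024,.024,-.038,.03))
        w=sil(c,box([p[0],p[1],.107],p[2],0,.05,.064,-.052,-.038))|h
        s-=iou(h,M["red"][c])+iou(w,cv2.morphologyEx(M["red"][c]|M["whi"][c],3,np.ones((9,9),np.uint8)))
    return s
r=DE(cr,[(.45,.53),(.29,.36),(-1.6,1.6)],maxiter=40,popsize=10,seed=1);print("roller",r.x.round(4),r.fun)
def cs(p): return -sum(iou(sil(c,box(p[:3],p[3],p[4],.018,.215,-.008,.003)),M["blk"][c]) for c in im)
r=DE(cs,[(.48,.56),(-.04,.04),(.05,.075),(-.2,.8),(-.08,.08)],maxiter=60,popsize=10,seed=1);print("strip",r.x.round(4),r.fun)
E
```

```text
scene []
top []
red scene 252.0
red top 103.0
whi scene 267.0
whi top 199.0
blk scene 485.0
blk top 335.0Traceback (most recent call last):
  File "<stdin>", line 20, in <module>
    return fun(*args, **kwargs)
    ret = solver.solve()
    next(self)
    ~~~~^^^^^^
    energy = self.func(parameters)
    return self.f(x, *self.args)
           ~~~~~~^^^^^^^^^^^^^^^
  File "<stdin>", line 17, in cr
  File "fit.py", line 6, in sil
    q=np.array([proj(cam,c) for c in corners])
                ~~~~^^^^^^^
  File "h.py", line 12, in proj
    p=viewer.camera_params(cam); f=200/np.tan(np.radians(p["fov_y"])/2)
ValueError: time passes only in moves, steps and waits
```

```bash
sed -i 's/viewer.camera_params(cam)/cp(cam)/; /^  *p=cp(cam)$/d' h.py; sed -i '/p=viewer.camera_params/d' fit.py
sed -i '3a import functools\ncp=functools.lru_cache(viewer.camera_params)' h.py
cat > run1.py <<'E'
from fit import *
im={c:cv2.imread(f"pics/{c}0.png") for c in("scene","top")}
red=lambda h:((h[...,0]<6)|(h[...,0]>174))&(h[...,1]>170)&(h[...,2]>70)
whi=lambda h:(h[...,1]<45)&(h[...,2]>185)
blk=lambda h:(h[...,2]<75)
ro=dict(scene=(405,195,460,270),top=(215,195,265,245)); rs=dict(scene=(255,185,355,225),top=(305,180,400,222))
M={k:{c:mask(c,im[c],f,r[c]) for c in im} for k,f,r in(("red",red,ro),("whi",whi,ro),("blk",blk,rs))}
M["blk"]={c:cv2.morphologyEx(m,3,np.ones((13,13),np.uint8)) for c,m in M["blk"].items()}
M["rw"]={c:cv2.morphologyEx(M["red"][c]|M["whi"][c],3,np.ones((9,9),np.uint8)) for c in im}
def cr(p):
    s=0
    for c in im:
        h=sil(c,box([p[0],p[1],.107],p[2],0,.024,.024,-.038,.03))
        w=sil(c,box([p[0],p[1],.107],p[2],0,.05,.064,-.052,-.038))|h
        s-=iou(h,M["red"][c])+iou(w,M["rw"][c])
    return s
def cs(p): return -sum(iou(sil(c,box(p[:3],p[3],p[4],.018,.215,-.008,.003)),M["blk"][c]) for c in im)
r=DE(cr,[(.45,.53),(.29,.36),(-1.6,1.6)],maxiter=25,popsize=8,seed=1,polish=False);print("roller",r.x.round(4),r.fun)
r=DE(cs,[(.48,.56),(-.04,.04),(.05,.075),(-.2,.8),(-.08,.08)],maxiter=35,popsize=8,seed=1,polish=False);print("strip",r.x.round(4),r.fun)
E
time timeout 400 python3 run1.py
```

```text
roller [0.4875 0.3298 0.0932] -2.9974289588899663
strip [ 0.5214 -0.007   0.0575  0.2472  0.0322] -1.4921220324533713
real	0m7.373s
user	0m7.925s
sys	0m0.056s
```

```bash
cat >> run1.py <<'E'
E
python3 - <<'E'
from fit import *
out=[]
for c,roi in (("scene",(245,180,465,270)),("top",(210,175,400,250))):
    a=cv2.imread(f"pics/{c}0.png"); k=5 if c=="scene" else 5
    x0,y0,x1,y1=roi; b=cv2.resize(a[y0:y1,x0:x1],None,fx=3.6,fy=3.6,interpolation=cv2.INTER_CUBIC)
    def dr(m,col):
        for cc in cv2.findContours(m,0,1)[0]:
            cv2.polylines(b,[(((cc.reshape(-1,2)/S)-[x0,y0])*3.6).astype(int)],True,col,1)
    p=[.4875,.3298,.107]
    dr(sil(c,box(p,.0932,0,.024,.024,-.038,.03)),(255,255,0)); dr(sil(c,box(p,.0932,0,.05,.064,-.052,-.038)),(0,255,0))
    dr(sil(c,box([.5214,-.007,.0575],.2472,.0322,.018,.215,-.008,.003)),(0,255,255))
    out.append(b)
w=max(o.shape[1] for o in out)
cv2.imwrite("pics/ov.png",np.vstack([cv2.copyMakeBorder(o,0,0,0,w-o.shape[1],0) for o in out]))
E
```

```text
(no output)
```

View pics/ov.png

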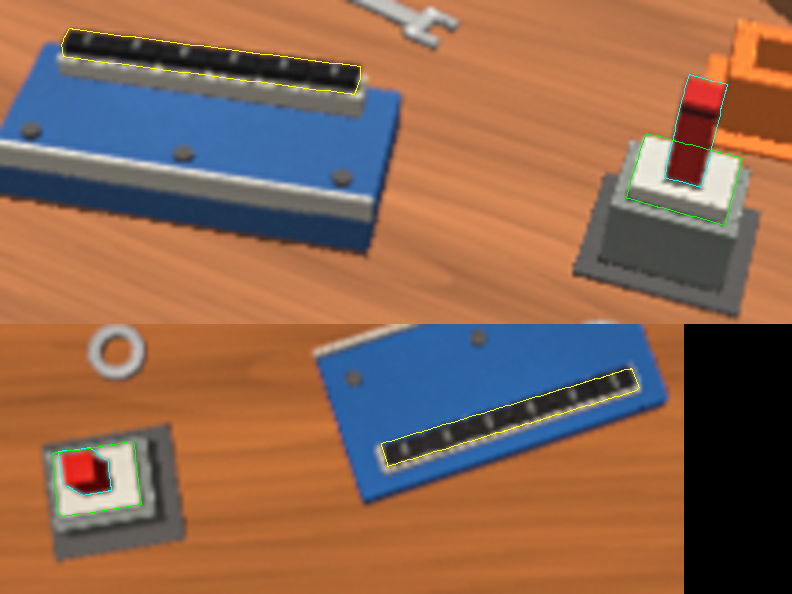

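The overlay confirms the roller fit (head and handle outlines match in both views) and the strip fit. Setting out to above the roller.

```bash
cat > togo.py <<'E'
# togo.py x y yaw_deg_of_tool_y [z]: remaining shift in tool axes and spin
import sys; from h import *
s=get_state(); T=R.from_quat(s["tcp_rot"]).as_matrix(); a=[float(v) for v in sys.argv[1:]]
d=np.array([a[0],a[1],a[3] if len(a)>3 else s["eef_pos"][2]])-s["eef_pos"]
y=np.degrees(np.arctan2(T[1,1],T[0,1])); 
print("tool mm",(T.T@d*1e3).round(1),"spin",round(-(a[2]-y),2),"z",s["eef_pos"][2].round(4),"F",np.round(s["contact_force"],1),"t",round(s["time"],2),"q6",s["qpos"][5].round(2),"open",round(s["opening"],3),"tilt",T[:,2].round(3))
E
python3 -m handwheel '[[[0.0854,-0.0298,-0.0167,0,0],[0.0854,-0.0298,-0.0167,0,0],[0.0854,-0.0298,-0.0167,0,0],[0.0854,-0.0298,-0.0167,0,0],[0.0854,-0.0298,-0.0167,0,0],[0.0854,-0.0298,-0.0167,0,0],[0.0854,-0.0298,-0.0167,0,0],[0.0854,-0.0298,-0.0167,0,0],[0.0854,-0.0298,-0.0167,0,0],[0.0854,-0.0298,-0.0167,0,0]]]' 80
python3 -m handwheel '[[[0.0854,0,0,0,-6.2],[0.0854,0,0,0,-6.2],[0.0854,0,0,0,-6.2],[0.0854,0,0,0,-6.2],[0.0854,0,0,0,-6.1],[0.0854,0,0,0,0]]]'
python3 togo.py .4875 .3298 95.34 .088
```

```text
time: 1.53
eef_pos: [0.4886, 0.3284, 0.2317]
tcp_rot: [0.221, 0.975, 0.0, 0.0]
contact_force: [-0.4, 0.3, -0.4]
opening: 1.003
finger_force: 0.0
time: 2.03
eef_pos: [0.4879, 0.3298, 0.2314]
tcp_rot: [-0.048, 0.999, 0.0, 0.0]
contact_force: [-0.3, -0.5, 0.6]
opening: 0.996
finger_force: 0.0
tool mm [5.000e-01 1.000e-01 1.434e+02] spin 0.11 z 0.2314 F [-0.3 -0.5  0.6] t 2.03 q6 -1.24 open 0.996 tilt [ 0.  0. -1.]
```

```bash
python3 -m handwheel '[[[0.0854,0,0,0.02,0],[0.0854,0,0,0.025,0],[0.0854,0,0,0.025,0],[0.0854,0,0,0.025,0],[0.0854,0,0,0.025,0],[0.0854,0,0,0.015,0],[0.0854,0,0,0.0075,0],[0.0854,0,0,0,0]]]'
python3 togo.py .4875 .3298 95.34 .088
python3 -m handwheel '[[[0.02,0,0,0,0],[0.02,0,0,0,0],[0.02,0,0,0,0],[0.02,0,0,0,0],[0.02,0,0,0,0],[0.02,0,0,0,0],[0.02,0,0,0,0],[0.02,0,0,0,0],[0.02,0,0,0,0],[0.02,0,0,0,0]]]' 100
python3 togo.py .4875 .3298 95.34 .088
```

```text
time: 2.7
eef_pos: [0.4866, 0.3293, 0.0867]
tcp_rot: [-0.046, 0.999, -0.001, -0.002]
contact_force: [-0.4, 0.2, 1.1]
opening: 0.998
finger_force: 0.0
tool mm [-1.   0.4 -1.3] spin -0.08 z 0.0867 F [-0.4  0.2  1.1] t 2.7 q6 -1.24 open 0.998 tilt [-0.004 -0.002 -1.   ]
time: 3.53
eef_pos: [0.4885, 0.3302, 0.0899]
tcp_rot: [-0.047, 0.999, 0.0, 0.001]
contact_force: [-0.9, 0.1, 5.0]
opening: 0.271
finger_force: 97.7
tool mm [ 1.  -0.3  1.9] spin 0.02 z 0.0899 F [-0.9  0.1  5. ] t 3.53 q6 -1.24 open 0.271 tilt [ 0.001  0.001 -1.   ]
```

```bash
python3 -m handwheel '[[[0.02,0,0,-0.01,0],[0.02,0,0,-0.015,0],[0.02,0,0,-0.015,0],[0.02,0,0,-0.015,0],[0.02,0,0,-0.015,0],[0.02,0,0,-0.015,0],[0.02,0,0,-0.015,0],[0.02,0,0,0,-4.4],[0.02,0,0,0,-4.4],[0.02,0,0,0,0]]]' 
python3 togo.py .4994 .0803 104.16 .172
```

```text
time: 4.37
eef_pos: [0.487, 0.3294, 0.1878]
tcp_rot: [-0.124, 0.992, -0.0, -0.001]
contact_force: [0.4, 0.3, -3.4]
opening: 0.273
finger_force: 97.9
tool mm [  49.2 -244.5   16.1] spin 0.08 z 0.1878 F [ 0.4  0.3 -3.4] t 4.37 q6 -1.4 open 0.273 tilt [-0.002 -0.001 -1.   ]
```

```bash
python3 -m handwheel '[[[0.02,0.0049,-0.0244,0,0],[0.02,0.0049,-0.0244,0,0],[0.02,0.0049,-0.0244,0,0],[0.02,0.0049,-0.0244,0,0],[0.02,0.0049,-0.0244,0,0],[0.02,0.0049,-0.0244,0,0],[0.02,0.0049,-0.0244,0,0],[0.02,0.0049,-0.0244,0,0],[0.02,0.0049,-0.0244,0,0],[0.02,0.0049,-0.0244,0,0],[0.02,0,0,0.01,0],[0.02,0,0,0,0]]]' 
python3 togo.py .4994 .0803 104.16 .172
python3 - <<'E'
from h import *
a=viewer.read_camera("scene");cv2.imwrite("pics/hov.png",cv2.resize(a[90:270,200:440],None,fx=3.3,fy=3.3,interpolation=cv2.INTER_CUBIC))
E
```

```text
time: 5.37
eef_pos: [0.4983, 0.0803, 0.1762]
tcp_rot: [-0.121, 0.993, 0.001, -0.002]
contact_force: [-0.3, -0.3, -3.4]
opening: 0.268
finger_force: 99.0
tool mm [-1.1 -0.3  4.2] spin -0.25 z 0.1762 F [-0.3 -0.3 -3.4] t 5.37 q6 -1.86 open 0.268 tilt [-0.005  0.    -1.   ]
```

View pics/hov.png

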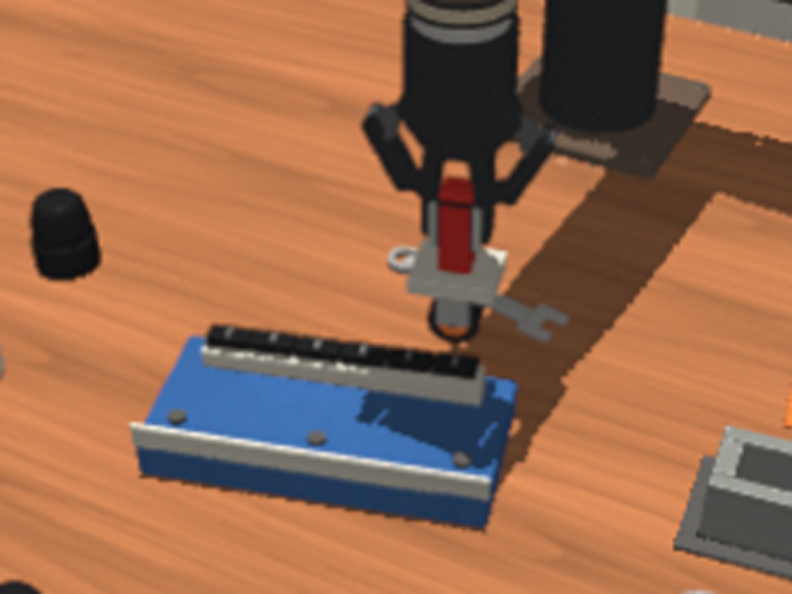

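Wheel hangs right over sec6 (crop 455,330; section at 455,360). Lower and feel.

```bash
python3 -m handwheel '[[[0.02,0,0,0.008,0],[0.02,0,0,0.008,0],[0.02,0,0,0.004,0],[0.02,0,0,0,0]]]' | grep -E "eef|contact"
for i in 1; do python3 -m handwheel '[[[0.02,0,0,0.001,0],[0.02,0,0,0,0]]]' | grep -E "eef|contact"
python3 -m handwheel '[[[0.02,0,0,0.001,0],[0.02,0,0,0,0]]]' | grep -E "eef|contact"
python3 -m handwheel '[[[0.02,0,0,0.001,0],[0.02,0,0,0,0]]]' | grep -E "eef|contact"; done
python3 togo.py .4994 .0803 104.16 .172
```

```text
eef_pos: [0.4987, 0.082, 0.1569]
contact_force: [0.5, -0.5, -2.7]
eef_pos: [0.5001, 0.0816, 0.1577]
contact_force: [0.6, -0.3, -2.9]
eef_pos: [0.5002, 0.0814, 0.1571]
contact_force: [0.3, -1.1, -3.8]
eef_pos: [0.5001, 0.0812, 0.1558]
contact_force: [-0.9, -0.6, -3.2]
tool mm [  0.9  -0.8 -16.2] spin -0.01 z 0.1558 F [-0.9 -0.6 -3.2] t 6.25 q6 -1.86 open 0.269 tilt [ 0. -0. -1.]
```

```bash
for k in 1; do
python3 -m handwheel '[[[0.02,0,0,0.001,0],[0.02,0,0,0.001,0],[0.02,0,0,0,0]]]' | grep -E "eef|contact"
python3 -m handwheel '[[[0.02,0,0,0.001,0],[0.02,0,0,0.001,0],[0.02,0,0,0,0]]]' | grep -E "eef|contact"
python3 -m handwheel '[[[0.02,0,0,0.001,0],[0.02,0,0,0,0]]]' | grep -E "eef|contact"; done
```

```text
eef_pos: [0.5001, 0.0812, 0.1538]
contact_force: [-0.1, -1.0, -1.8]
eef_pos: [0.5004, 0.0812, 0.1528]
contact_force: [-1.0, -1.3, 2.8]
eef_pos: [0.5005, 0.0812, 0.1519]
contact_force: [-1.6, -0.3, 6.0]
```

```bash
for k in 1; do
python3 -m handwheel '[[[0.02,0,0,0.001,0],[0.02,0,0,0,0]]]' | grep -E "eef|contact"
python3 -m handwheel '[[[0.02,0,0,0.001,0],[0.02,0,0,0,0]]]' | grep -E "eef|contact"
python3 -m handwheel '[[[0.02,0,0,0.001,0],[0.02,0,0,0,0]]]' | grep -E "eef|contact"; done
```

```text
eef_pos: [0.5005, 0.0812, 0.1509]
contact_force: [-2.3, -0.9, 5.8]
eef_pos: [0.5005, 0.0812, 0.1499]
contact_force: [-2.9, -0.3, 5.5]
eef_pos: [0.5005, 0.0812, 0.1489]
contact_force: [-1.6, -0.6, 5.4]
```

```bash
for k in 1; do
python3 -m handwheel '[[[0.02,0,0,0.001,0],[0.02,0,0,0,0]]]' | grep -E "eef|contact"
python3 -m handwheel '[[[0.02,0,0,0.001,0],[0.02,0,0,0,0]]]' | grep -E "eef|contact"; done
```

```text
eef_pos: [0.5006, 0.0811, 0.1484]
contact_force: [-2.3, -1.0, 6.9]
eef_pos: [0.5008, 0.0811, 0.148]
contact_force: [-4.6, -0.3, 9.5]
```

sec6 is seated (plateau at about 9 N, then rising). Roll towards sec1 with force feedback.

```bash
for k in 1; do
python3 -m handwheel '[[[0.02,0,-0.003,0.0003,0],[0.02,0,-0.003,0,0],[0.02,0,-0.003,0,0]]]' | grep -E "eef|contact"
python3 -m handwheel '[[[0.02,0,-0.003,0,0],[0.02,0,-0.003,0,0],[0.02,0,0,0,0]]]' | grep -E "eef|contact"
done; python3 togo.py .5434 -.0943 104.16
```

```text
eef_pos: [0.5028, 0.0733, 0.1478]
contact_force: [-4.6, 5.3, 10.1]
eef_pos: [0.5045, 0.0672, 0.1478]
contact_force: [-3.5, 1.1, 8.5]
tool mm [   1.6 -166.1   -0.2] spin -0.03 z 0.1478 F [-3.5  1.1  8.5] t 8.25 q6 -1.89 open 0.268 tilt [ 0.001  0.001 -1.   ]
```

```bash
for k in 1; do
python3 -m handwheel '[[[0.02,0,-0.002,0.0003,0],[0.02,0,-0.002,0,0],[0.02,0,-0.002,0,0]]]' | grep -E "eef|contact"
python3 -m handwheel '[[[0.02,0,-0.002,0.0003,0],[0.02,0,-0.002,0,0],[0.02,0,-0.002,0,0]]]' | grep -E "eef|contact"
python3 -m handwheel '[[[0.02,0,-0.002,0.0003,0],[0.02,0,-0.002,0,0],[0.02,0,-0.002,0,0]]]' | grep -E "eef|contact"
done; python3 togo.py .5434 -.0943 104.16
```

```text
eef_pos: [0.5061, 0.0607, 0.1476]
contact_force: [-4.1, -1.2, 9.5]
eef_pos: [0.5077, 0.0547, 0.1474]
contact_force: [-3.5, -0.7, 9.6]
eef_pos: [0.5092, 0.0488, 0.1472]
contact_force: [-3.8, -1.0, 9.5]
tool mm [   1.9 -147.2    0.2] spin 0.02 z 0.1472 F [-3.8 -1.   9.5] t 9.0 q6 -1.92 open 0.27 tilt [ 0.002 -0.001 -1.   ]
```

```bash
for k in 1; do
python3 -m handwheel '[[[0.02,0.0003,-0.003,0.0002,0],[0.02,0.0003,-0.003,0.0001,0],[0.02,0.0003,-0.003,0.0002,0],[0.02,0.0003,-0.003,0.0001,0]]]' | grep -E "eef|contact"
python3 -m handwheel '[[[0.02,0.0003,-0.003,0.0002,0],[0.02,0,-0.003,0.0001,0],[0.02,0,-0.003,0.0002,0],[0.02,0,-0.003,0.0001,0]]]' | grep -E "eef|contact"
python3 -m handwheel '[[[0.02,0,-0.003,0.0002,0],[0.02,0,-0.003,0.0001,0],[0.02,0,-0.003,0.0002,0],[0.02,0,-0.003,0.0001,0]]]' | grep -E "eef|contact"
done; python3 togo.py .5434 -.0943 104.16
```

```text
eef_pos: [0.5116, 0.0378, 0.147]
contact_force: [-2.3, 5.1, 11.0]
eef_pos: [0.5148, 0.0253, 0.1467]
contact_force: [-1.7, -0.2, 10.5]
eef_pos: [0.518, 0.0134, 0.1464]
contact_force: [-2.2, -0.1, 11.9]
tool mm [   1.7 -110.7    0.3] spin 0.01 z 0.1464 F [-2.2 -0.1 11.9] t 10.0 q6 -1.99 open 0.272 tilt [ 0.006 -0.001 -1.   ]
```

```bash
for k in 1; do
python3 -m handwheel '[[[0.02,0.0003,-0.003,0.0001,0],[0.02,0.0003,-0.003,0,0],[0.02,0.0003,-0.003,0.0001,0],[0.02,0.0003,-0.003,0,0]]]' | grep -E "eef|contact"
python3 -m handwheel '[[[0.02,0,-0.003,0.0001,0],[0.02,0,-0.003,0,0],[0.02,0,-0.003,0.0001,0],[0.02,0,-0.003,0,0]]]' | grep -E "eef|contact"
python3 -m handwheel '[[[0.02,0,-0.003,0.0001,0],[0.02,0,-0.003,0,0],[0.02,0,-0.003,0.0001,0],[0.02,0,-0.003,0,0]]]' | grep -E "eef|contact"
done; python3 togo.py .5434 -.0943 104.16
```

```text
eef_pos: [0.5202, 0.0028, 0.1462]
contact_force: [-1.0, 5.4, 11.3]
eef_pos: [0.5235, -0.01, 0.1461]
contact_force: [0.5, 0.5, 9.7]
eef_pos: [0.5265, -0.0219, 0.1459]
contact_force: [-0.8, 1.8, 9.6]
tool mm [  1.4 -74.3   0.3] spin -0.01 z 0.1459 F [-0.8  1.8  9.6] t 11.0 q6 -2.05 open 0.265 tilt [ 0.009 -0.001 -1.   ]
```

```bash
for k in 1; do
python3 -m handwheel '[[[0.02,0,-0.003,0.0002,0],[0.02,0,-0.003,0.0001,0],[0.02,0,-0.003,0.0002,0],[0.02,0,-0.003,0.0001,0]]]' | grep -E "eef|contact"
python3 -m handwheel '[[[0.02,0,-0.003,0.0001,0],[0.02,0,-0.003,0.0001,0],[0.02,0,-0.003,0.0001,0],[0.02,0,-0.003,0.0001,0]]]' | grep -E "eef|contact"
python3 -m handwheel '[[[0.02,0,-0.003,0.0001,0],[0.02,0,-0.003,0.0001,0],[0.02,0,-0.003,0.0001,0],[0.02,0,-0.003,0.0001,0]]]' | grep -E "eef|contact"
done; python3 togo.py .5434 -.0943 104.16
```

```text
eef_pos: [0.5291, -0.0321, 0.1454]
contact_force: [0.2, 5.7, 11.6]
eef_pos: [0.5326, -0.0452, 0.1453]
contact_force: [0.1, 0.7, 10.6]
eef_pos: [0.5356, -0.0571, 0.145]
contact_force: [0.1, 0.3, 10.2]
tool mm [  1.6 -38.    0.2] spin -0.02 z 0.145 F [ 0.1  0.3 10.2] t 12.0 q6 -2.11 open 0.269 tilt [ 0.01  -0.002 -1.   ]
```

```bash
for k in 1; do
python3 -m handwheel '[[[0.02,0,-0.003,0.0002,0],[0.02,0,-0.003,0.0001,0],[0.02,0,-0.003,0.0002,0],[0.02,0,-0.003,0.0001,0]]]' | grep -E "eef|contact"
python3 -m handwheel '[[[0.02,0,-0.003,0.0001,0],[0.02,0,-0.003,0.0001,0],[0.02,0,-0.003,0.0001,0],[0.02,0,-0.003,0.0001,0]]]' | grep -E "eef|contact"
python3 -m handwheel '[[[0.02,0,-0.003,0.0001,0],[0.02,0,-0.003,0.0001,0],[0.02,0,-0.003,0.0001,0],[0.02,0,-0.003,0.0001,0],[0.02,0,-0.001,0,0]]]' | grep -E "eef|contact"
done; python3 togo.py .5434 -.0943 104.16
```

```text
eef_pos: [0.5382, -0.0671, 0.1444]
contact_force: [-0.2, 6.6, 12.6]
eef_pos: [0.5417, -0.0803, 0.1443]
contact_force: [-0.5, 0.9, 11.4]
eef_pos: [0.545, -0.0935, 0.1441]
contact_force: [0.0, 1.2, 11.7]
tool mm [ 1.8 -0.4 -0. ] spin -0.03 z 0.1441 F [ 0.   1.2 11.7] t 13.08 q6 -2.17 open 0.264 tilt [ 0.011 -0.003 -1.   ]
```

```bash
python3 -m handwheel '[[[0.02,0,0,0,0],[0.02,0,0,0,0],[0.02,0,0,0,0],[0.02,0,0,-0.006,0],[0.02,0,0,-0.012,0],[0.02,0,0,-0.012,0],[0.02,0,0,-0.012,0],[0.02,0,0,-0.012,0],[0.02,0,0,0,4.4],[0.02,0,0,0,4.4],[0.02,0,0,0,0]]]' | grep -E "eef|contact"
python3 togo.py .4880 .3298 95.34
python3 - <<'E'
from h import *
a=viewer.read_camera("scene");cv2.imwrite("pics/seat.png",cv2.resize(a[90:240,220:400],None,fx=4.2,fy=3.9,interpolation=cv2.INTER_CUBIC))
E
```

```text
eef_pos: [0.541, -0.092, 0.1942]
contact_force: [0.6, 0.4, -3.5]
tool mm [ 1.400e+01  4.249e+02 -1.000e-01] spin -0.06 z 0.1942 F [ 0.6  0.4 -3.5] t 14.0 q6 -2.02 open 0.266 tilt [ 0.001 -0.    -1.   ]
```

View pics/seat.png

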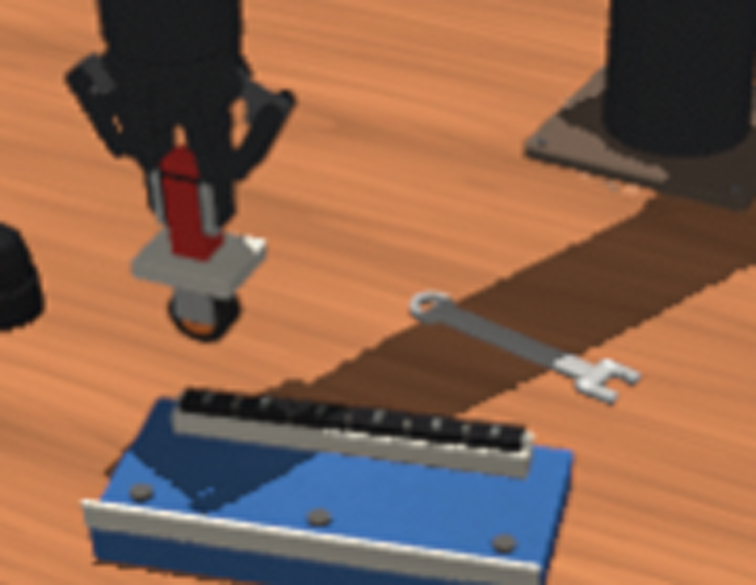

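The strip lies flush along its whole length, and the roller hangs straight in the gripper (wheel at crop 205,310). Back to the holder.

```bash
python3 -m handwheel '[[[0.02,0.001,0.015,0,0],[0.02,0.001,0.03,0,0],[0.02,0.001,0.03,0,0],[0.02,0.001,0.03,0,0],[0.02,0.001,0.03,0,0],[0.02,0.001,0.03,0,0],[0.02,0.001,0.03,0,0],[0.02,0.001,0.03,0,0],[0.02,0.001,0.03,0,0],[0.02,0.001,0.03,0,0],[0.02,0.001,0.03,0,0],[0.02,0.001,0.03,0,0]]]' >/dev/null
python3 -m handwheel '[[[0.02,0.001,0.03,0,0],[0.02,0.001,0.03,0,0],[0.02,0,0.02,0,0],[0.02,0,0,0,0],[0.02,0,0,0,0],[0.02,0,0,0,0]]]'>/dev/null
python3 togo.py .4880 .3298 95.34 .0895
python3 - <<'E'
from fit import *
im={c:viewer.read_camera(c) for c in("scene","top")}
cv2.imwrite("pics/hold.png",cv2.resize(im["scene"][120:280,340:520],None,fx=3.7,fy=3.7,interpolation=cv2.INTER_CUBIC))
E
sleep 0
```

```text
tool mm [ -1.3   0.  103.6] spin 0.1 z 0.1931 F [-0.1 -0.9 -3. ] t 15.55 q6 -1.24 open 0.269 tilt [-0.001 -0.001 -1.   ]
```

View pics/hold.png

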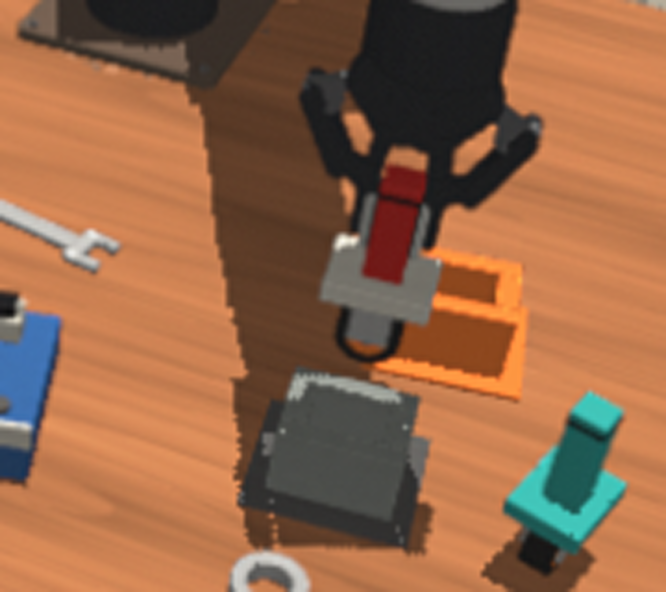

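The wheel hangs upright above the mouth (crop wheel 368,330; mouth 355,390). Lower with a force check.

```bash

python3 -m handwheel '[[[0.02,-0.001,0,0.015,0],[0.02,0,0,0.015,0],[0.02,0,0,0.015,0],[0.02,0,0,0.006,0],[0.02,0,0,0.006,0],[0.02,0,0,0.006,0],[0.02,0,0,0,0]]]' | grep -E "eef|contact"
python3 -m handwheel '[[[0.02,0,0,0.008,0],[0.02,0,0,0.008,0],[0.02,0,0,0.008,0],[0.02,0,0,0.008,0],[0.02,0,0,0,0]]]'| grep -E "eef|contact"
python3 togo.py .4880 .3298 95.34 .0895
```

```text
eef_pos: [0.4881, 0.3294, 0.1296]
contact_force: [-0.4, -1.2, -2.9]
eef_pos: [0.4868, 0.3293, 0.0958]
contact_force: [-0.7, -0.4, -3.5]
tool mm [-1.2  0.4  6.3] spin 0.02 z 0.0958 F [-0.7 -0.4 -3.5] t 16.65 q6 -1.24 open 0.265 tilt [-0.004 -0.002 -1.   ]
```

```bash

python3 -m handwheel '[[[0.02,-0.0005,0,0.002,0],[0.02,0,0,0.002,0],[0.02,0,0,0,0],[0.02,0,0,0,0]]]' | grep -E "eef|contact"
python3 -m handwheel '[[[0.02,0,0,0.001,0],[0.02,0,0,0.001,0],[0.02,0,0,0,0],[0.02,0,0,0,0]]]'| grep -E "eef|contact"
python3 togo.py .4880 .3298 95.34 .0895
```

```text
eef_pos: [0.489, 0.3301, 0.0947]
contact_force: [0.1, 0.2, -2.4]
eef_pos: [0.4888, 0.33, 0.0925]
contact_force: [0.4, 0.1, -3.1]
tool mm [ 0.8 -0.1  3. ] spin 0.02 z 0.0925 F [ 0.4  0.1 -3.1] t 17.32 q6 -1.24 open 0.27 tilt [ 0. -0. -1.]
```

```bash

python3 -m handwheel '[[[0.02,0,0,0.001,0],[0.02,0,0,0.001,0],[0.02,0,0,0,0],[0.02,0,0,0,0]]]' | grep -E "eef|contact"
python3 -m handwheel '[[[0.02,0,0,0.001,0],[0.02,0,0,0,0],[0.02,0,0,0,0]]]'| grep -E "eef|contact"
python3 togo.py .4880 .3298 95.34 .0895
```

```text
eef_pos: [0.489, 0.3301, 0.0907]
contact_force: [-0.3, -0.1, -2.1]
eef_pos: [0.4891, 0.3302, 0.0901]
contact_force: [-0.2, 0.4, 2.6]
tool mm [ 1.1 -0.3  0.6] spin 0.02 z 0.0901 F [-0.2  0.4  2.6] t 17.9 q6 -1.24 open 0.27 tilt [ 0.  0. -1.]
```

Resting on the rim (rim carries the weight at z 0.090, as at the start). Release and retreat.

```bash

python3 -m handwheel '[[[0.03,0,0,0,0],[0.05,0,0,0,0],[0.0854,0,0,0,0],[0.0854,0,0,0,0],[0.0854,0,0,0,0],[0.0854,0,0,0,0],[0.0854,0,0,0,0],[0.0854,0,0,0,0],[0.0854,0,0,0,0]]]' | grep -E "eef|contact|open"
python3 -m handwheel '[[[0.0854,0,0,-0.01,0],[0.0854,0,0,-0.02,0],[0.0854,0,0,-0.025,0],[0.0854,0,0,-0.025,0],[0.0854,0,0,-0.025,0],[0.0854,0,0,-0.025,0],[0.0854,0.02,0,-0.02,0],[0.0854,0.03,0,0,0],[0.0854,0.03,0,0,0],[0.0854,0,0,0,0],[0.0854,0,0,0,0]]]'| grep -E "eef|contact"
python3 - <<'E'
from h import *
s=viewer.read_camera("scene");t=viewer.read_camera("top")
cv2.imwrite("pics/end_s.png",cv2.resize(s[150:290,230:520],None,fx=2.7,fy=2.7,interpolation=cv2.INTER_CUBIC));cv2.imwrite("pics/top1.png",t);cv2.imwrite("pics/scene1.png",s)
E
sed 's/{c}0/{c}1/; /cs,/d' run1.py | python3 -
```

```text
eef_pos: [0.4888, 0.33, 0.0894]
contact_force: [-0.3, -0.2, -0.0]
opening: 0.999
eef_pos: [0.4082, 0.3226, 0.2403]
contact_force: [0.3, 0.2, 0.2]
roller [0.4867 0.3307 0.1305] -2.7036967686424545
```

View pics/end_s.png

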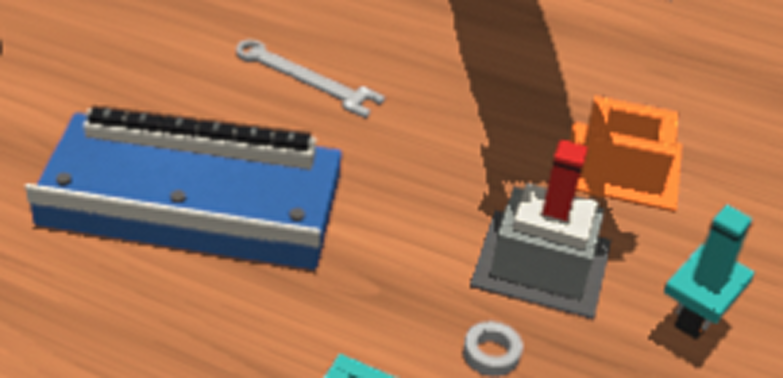

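The roller stands upright in its grey holder (crop 560,190), released. The strip looks flush and the ring has not moved. Handing in.

```bash
python3 -c "
from plant import sign_off
print(sign_off())"
```

```text
the job is handed in; nothing more can be done
None
```

I rolled all six sections down at a net push of about 12 to 16 N, with the readings showing every section seated. The roller is back upright in its grey holder and released, and I handed the job in at about 20 s without a verdict being returned.

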